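Clear the length-stop bed and index its lever four clicks

ROBOT

A 6-joint arm with a two-finger parallel gripper is mounted at the origin on the work surface. World frame = base frame: x ahead of the robot, y to its left, z up, the work surface at z = 0. Lengths are in mm, angles in rad, forces in N, time in s.
With the tool pointing down it reaches from about 425 to 950 mm from the base axis. Payload 14.7 kg.
Tool frame: the origin (TCP) lies midway between the tips of the shut fingers; the grasp point (between the pads) lies grip_point_offset behind it (grip_point_offset is the distance from the TCP to the grasp point, in mm); z points along the fingers, y is the direction in which the jaws open and shut (so a half turn about z gives the same grasp; the last joint's range is limited). The gripper opens to 85 mm and grips with 20 to 120 N. Pads are 22 mm wide; open, the fingers measure 114 mm over their backs; the gripper's body (76 mm by 85 mm) begins 54 mm behind the grasp point. The pads swing forward as they close: fully open they stand 13 mm farther back than shut.
Start: joints at [1.174, 0.48, 1.596, -0, 1.065, -0.047], TCP at [222.737, 610.639, 231.297] pointing down, gripper open.
Joint ranges: [-2.75, 2.75], [-0.82, 2.05], [0.23, 2.67], [-1.56, 4.7], [0.09, 2.69], [-2.92, 2.92]. Speed limits (rad/s): [1.89, 1.89, 2.39, 3.01, 3.01, 3.01].

INTERFACE

Orientations are given as a unit quaternion [x, y, z, w].
In Python, from cell import * gives the robot as it stands. The module is installed in compiled form; this text tells all that it offers.
- The arm moves only by the tool move_arm, never from a script. Its argument "motion" is a list of rows, each an object with "hand": the opening, from -1 (shut) to 1 (fully open); "travel": the shift along the world's x, y, z each as a share of 0.02 m, from -1 to 1, a list of three; "spin": the turn about the world's z as a share of 0.1 rad, from -1 to 1. In form: [{"hand": hand, "travel": [dx, dy, dz], "spin": spin}, ...]. A call has exactly 5 rows; each row shifts and turns the pose as measured when the row begins; what a row does not reach is not made up. A row lasts 1/10 s, in which the tool goes at most 50 mm and 8.59 degrees, less where a joint would pass 70% of its speed; a pose out of reach is approached as far as the arm can. A call with a number of a shift or a turn outside -1 to 1 is refused whole. A call with a gripper value outside its range is refused whole. The fingers move at their own pace and stop on an object; "newtons" is the grip in N (left out, the last holds). Time passes only in rows, so rows that do not move let the fingers close, or fill a call up. It gives the time, the measured TCP pose, the force and the opening at its end, in the units of the state.
- read_state(): the state, without advancing time (a new reading comes with each control period).
- get_image(name): name is "scene" or "side" or "wrist"; returns (picture, depth): 384x512x3 uint8, red, green, blue; 384x512 float32, mm along the optical axis (not along the pixel's ray), 0 where there is no reading.
- camera_model(name): a dict with "fx", "fy", "cx", "cy" (pixels), "dist" ([k1, k2, p1, p2, k3] as OpenCV has them; the pictures are not rectified), "camera_from_world" (4x4, takes a point from world to camera coordinates); the wrist camera has in their place "hand_eye" (4x4, takes a point from camera to tool coordinates, whose origin is the TCP and whose axes are the flange's). Camera axes: x right, y down, z forward; pixel columns grow to the right and rows downward; lengths in mm; the calibration is good to about 2 mm. A picture is of the moment at which its call begins: read the wrist's pose just before it. camera_model takes no time and is no camera call.
- sign_off(): hands the job in, once; it reports no verdict.
The state is a dict: "t": time; "joint_positions": joint angles; "qd": joint speeds; "joint_torque": joint torques, N m; "position": TCP position; "ee_rot": TCP orientation; "ft_force": force on the tool from outside, world axes, zero at the start; "wrist_torque": the same for the moment, N m; "gripper_width": finger opening in mm.
Only numpy, scipy, OpenCV 4.12 (cv2) and the standard library are available. Lean on these libraries where they do the work, as an engineer would, in place of code of your own. Each camera call takes 0.05 s, during which the arm holds its last target. There are 200 camera calls.

TASK

Use the scraper block to sweep the four metal offcuts along the bed of the length-stop fixture into the tray at its end, keeping the gripper itself off the offcuts, and put the block back down on the bench clear of the fixture. Then take the lever by its knob, swing it clockwise exactly four clicks from rest, never on into the fifth, and finish while still holding it there: it springs back if let go. Leave the other things on the bench where they are.

Things in the scene. Friction and masses are not known exactly. Their poses are not given: they have to be found in the camera images.
- fixture: Fixed aluminium length-stop fixture. Origin: on the bench under the middle of the clear bed; z up, +y along the bed to the tray. The flat bed, 30 mm above the bench, is clear from y = -115 (dark length stop, 22 mm higher than the bed, moving some 6 mm per click to the tray) to +110 mm (open drop into the tray), between x = -62 (lip, 8 mm higher) and +62 mm (fence, 30 mm higher).
- bed_mid (a point): Middle of the bed top, straight above the fixture's origin. The offcuts start within 30 mm of it along the fixture's x and 51 mm along its y.
- tray (a point): Middle of the floor of the grey tray at the fixture's +y end, 4 mm above the bench. Inside 142 mm (fixture's x) by 96 mm (y); side walls 45 mm high, end wall 60 mm; the bed's end is its fourth side.
- scraper: Loose wooden block with a rubber foot, standing on the bench: 90 mm long (its x), 28 mm thick (its y; the lowest 12 mm, the foot, 22 mm), 60 mm high, about 0.12 kg. Origin: centre of its underside. Pinch it across the thickness near its top; sweep with its long side across the lane.
- scraper_mid (a point): Middle of the scraper block, 30 mm above its underside when upright.
- offcut0: Loose sawn-off steel bit, 15 x 11 x 9 mm, 12 g, lying on the bed. Origin: centre of its underside as it starts.
- offcut1: Loose sawn-off steel bit, 12 x 12 x 10 mm, 12 g, lying on the bed. Origin: centre of its underside as it starts.
- offcut2: Loose sawn-off steel bit, 17 x 10 x 9 mm, 12 g, lying on the bed. Origin: centre of its underside as it starts.
- offcut3: Loose sawn-off steel bit, 13 x 11 x 11 mm, 12 g, lying on the bed. Origin: centre of its underside as it starts.
- pivot (a point): Point on the lever's upright pivot axis at the height of the bed top, 30 mm above the bench.
- knob (a point): Grip point of the lever's upright round black knob: 22 mm thick, from 60 to 110 mm above the bench; this point is on its axis, 85 mm up, 120 mm from the pivot axis. The lever bar below it is 18 mm wide, its top 60 mm above the bench. The knob moves on a level arc and spins freely on its pin.
- lever (a joint): Lever angle, rad: 0 at rest, growing clockwise from above, to 1.57. The knob's direction from the pivot, anticlockwise from the fixture's x, is 225 degrees minus this. A spring pulls the knob back with 5.6 N at 0, rising 1.25 N per rad, more than clicks resist.
- pawl_tip (a point): Tip of the sprung pawl under the lever, 80 mm from the pivot. It rides over the ribs, lifting 3 mm; each rib is a click: about 4 N more pull at the knob while it climbs, then about 4 N less than the plain spring pull as it drops behind; between ribs there are 4 degrees of plain pull.
- quadrant: Fixed dark arc plate under the lever with six bright radial ribs 12 degrees apart, clamped at an angle that varies. Origin: on the pivot axis, 30 mm up. Its x axis points level to the fourth click position, midway between ribs four and five; z up. Rib k lies 12 x (4 - k) + 6 degrees anticlockwise of it. The pawl starts before the first rib, which is 6 to 17.5 degrees from rest.
- mug: Bystander: white mug, 80 mm wide, 95 mm high. Leave it where it is.
- tape: Bystander: grey tape ring lying flat, 100 mm across, 25 mm high. Leave it where it is.
- wrench: Bystander: steel wrench lying on the bench near the robot. Leave it where it is.
- profile_end: Bystander: standing end of slotted aluminium profile, 40 x 40 x 90 mm. Leave it where it is.
- screw_jar: Bystander: clear jar with steel lid, 60 mm wide, 80 mm high. Leave it where it is.
- bracket: Bystander: steel angle bracket, 60 x 40 x 55 mm. Leave it where it is.
- screwdriver: Bystander: screwdriver lying on the bench. Leave it where it is.
Not all that is in view belongs to the job. Of the things like the scraper, leave any that is purple, red or turquoise; of the rest the larger one is meant.

How it is judged:
By the outcome, as a careful person would: the job done as asked, in the order asked, and still so for the second after the job is handed in, while the arm keeps its last pose, push and grip.
It also fails if it takes over 72 s, if anything falls off the work surface, if the arm or the gripper's body presses on something with over 40 N, if the wrist force passes 120 N, or if a joint passes its speed limit or range.

## Working session

There is one attempt and no reset: what is moved stays moved. The work goes in short steps, Python scripts to look and compute and a tool call to move; the robot and the scene stay as the last step left them, time stands still between calls to the robot, and variables do not carry over. Pictures are saved under pics/ and viewed, about 8 in all and at most 12, crops included, and the job is handed in when it is done.

Besides the shell and the picture viewer there is one more tool, called after ">>>" by a JSON object that holds its "name" and its "arguments", one argument or row to a line. move_arm: Moves the arm, as the interface text tells. Its arguments: {"type":"object","properties":{"motion":{"type":"array"},"newtons":{"type":"number"}},"required":["motion"]}

```bash
mkdir -p pics; cat > h.py <<'E'
from cell import *
import numpy as np, cv2, pickle
from scipy.spatial.transform import Rotation as R
def snap(n,f):
    s=read_state(); im,d=get_image(n); m=camera_model(n)
    if n=="wrist":
        T=np.eye(4);T[:3,:3]=R.from_quat(s["ee_rot"]).as_matrix();T[:3,3]=s["position"]
        W=T@np.array(m["hand_eye"])
    else: W=np.linalg.inv(np.array(m["camera_from_world"]))
    pickle.dump((im,d,m,W),open(f"pics/{f}.pkl","wb")); cv2.imwrite(f"pics/{f}.png",im[:,:,::-1])
def load(f): return pickle.load(open(f"pics/{f}.pkl","rb"))
def K(m): return np.array([[m["fx"],0,m["cx"]],[0,m["fy"],m["cy"]],[0,0,1.]])
def ray(c,p):
    im,d,m,W=c
    q=cv2.undistortPoints(np.array([[p]],float),K(m),np.array(m["dist"]))[0,0]
    return W[:3,:3]@np.array([q[0],q[1],1.]),W[:3,3]
def at_z(c,p,z):
    v,o=ray(c,p); return o+v*(z-o[2])/v[2]
def at_d(c,p):
    v,o=ray(c,p); return o+v*c[1][int(round(p[1])),int(round(p[0]))]
def proj(c,P):
    im,d,m,W=c; C=np.linalg.inv(W)
    return cv2.projectPoints(np.atleast_2d(np.array(P,float)),cv2.Rodrigues(C[:3,:3])[0],C[:3,3],K(m),np.array(m["dist"]))[0][:,0]
E
python3 - <<'E'
from h import *
snap("scene","s0");snap("side","d0");snap("wrist","w0")
a=[load(x)[0][:,:,::-1] for x in("s0","d0")]
for n,i in zip(("s0b","d0b"),a): cv2.imwrite(f"pics/{n}.png",cv2.resize(i,(800,600),interpolation=cv2.INTER_CUBIC))
print(read_state())
for x in("s0","d0","w0"): c=load(x);print(x,c[3].round(2).tolist())
E
```

```text
{'t': 0.15, 'joint_positions': array([ 1.17438690e+00,  4.80675274e-01,  1.59673952e+00,  2.41111609e-05,
        1.06513070e+00, -4.65969094e-02]), 'qd': array([-3.63776156e-04, -9.11875919e-04, -3.66498223e-03, -1.37697812e-05,
        4.63445700e-04, -6.12806119e-04]), 'joint_torque': array([ 1.31669352e-03, -9.51137567e+01, -4.30466437e+01, -1.47049250e-04,
        8.02379334e-03, -3.61223704e-05]), 'position': array([222.61310529, 610.34116071, 230.82407431]), 'ee_rot': array([ 1.74021562e-01,  9.84741727e-01, -4.62464875e-04, -1.14954427e-04]), 'ft_force': array([-0.19555665, -0.82376875,  0.07105235]), 'wrist_torque': array([ 0.02584769, -0.02450971, -0.03243149]), 'gripper_width': 85.49234008474642}
s0 [[0.53, 0.67, -0.52, 1018.95], [0.85, -0.42, 0.32, -349.83], [-0.01, -0.61, -0.79, 849.97], [0.0, 0.0, 0.0, 1.0]]
d0 [[0.91, -0.29, 0.28, 111.2], [-0.4, -0.63, 0.66, -941.66], [-0.02, -0.72, -0.7, 1052.02], [0.0, 0.0, 0.0, 1.0]]
w0 [[0.34, 0.9, 0.26, 156.42], [0.94, -0.33, -0.1, 634.21], [-0.0, 0.27, -0.96, 372.22], [0.0, 0.0, 0.0, 1.0]]
```

View pics/s0b.png

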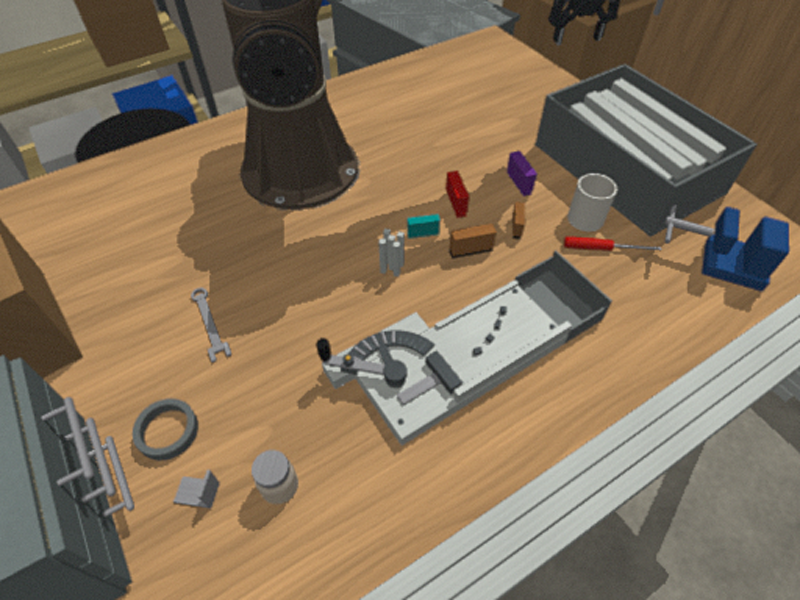

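View pics/d0b.png

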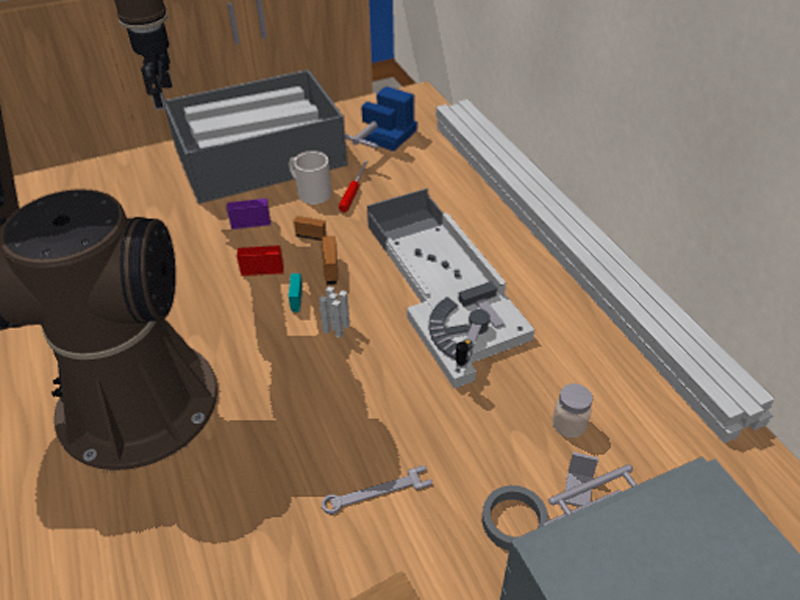

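Scene view: the larger brown block is at (472,240), the smaller one at (518,220). The fixture runs from (400,400) to the tray at (570,290), with the knob at (323,350) and the offcuts around (490,330). Next I'll enlarge this area.

```bash
python3 - <<'E'
from h import *
for f,(x,y) in (("s0",(200,130)),("d0",(180,120))):
    im=load(f)[0][y:y+150,x:x+200,::-1]; cv2.imwrite(f"pics/{f}c.png",cv2.resize(im,(800,600),interpolation=cv2.INTER_CUBIC))
E
```

```text
(no output)
```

View pics/s0c.png

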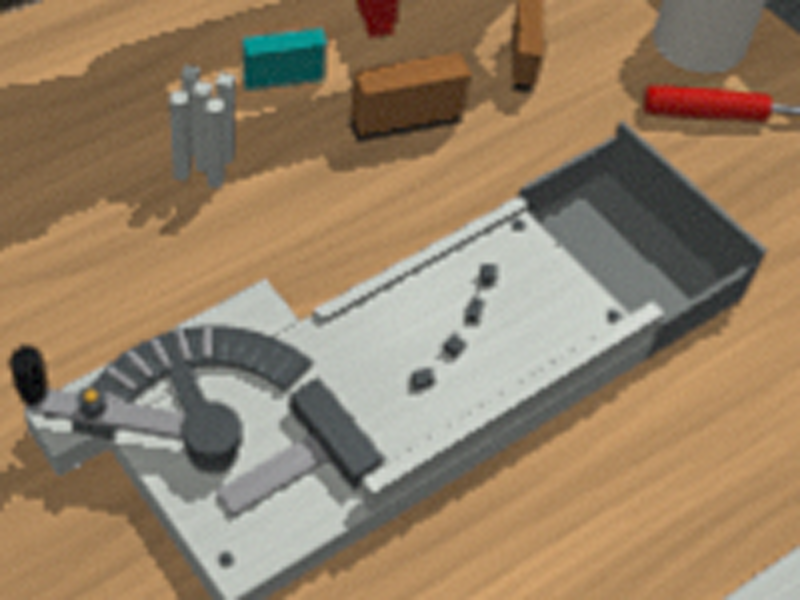

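View pics/d0c.png

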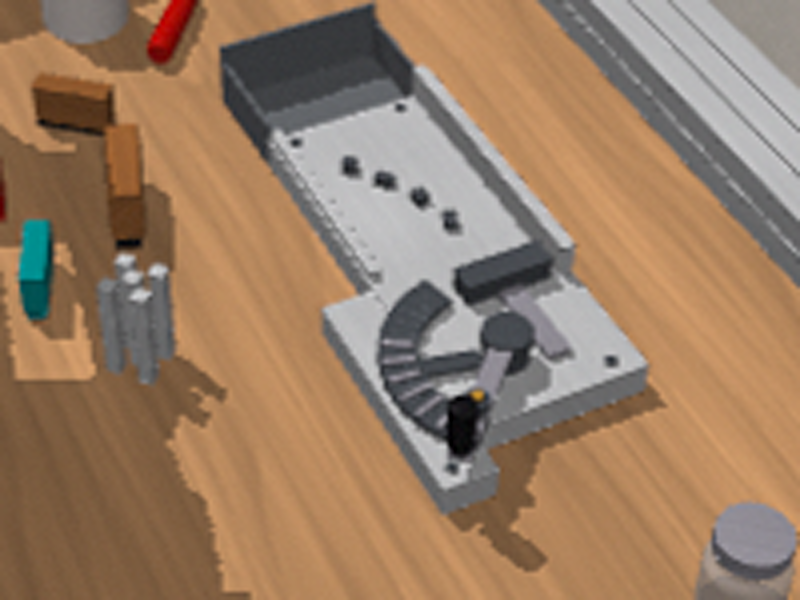

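The scene crop shows the scraper top from (355,70) to (468,65). The bed lies between the lip at (318,318)-(523,203) and the fence at (370,490)-(660,310). The hub is at (210,435), the knob top at (28,355), and five bright ribs and the pawl are visible. I'll measure the scraper and fixture from depth.

```bash
cat >> h.py <<'E'
def cloud(c):
    im,d,m,W=c; v,u=np.mgrid[:384,:512]
    q=cv2.undistortPoints(np.stack([u,v],-1).reshape(-1,1,2).astype(float),K(m),np.array(m["dist"]))[:,0]
    return ((np.c_[q,np.ones(len(q))]*d.reshape(-1,1))@W[:3,:3].T+W[:3,3]).reshape(384,512,3)
E
python3 - <<'E'
from h import *
o=lambda x,y,ox,oy:((x+.5)/4-.5+ox,(y+.5)/4-.5+oy)
S=load("s0");D=load("d0")
s=lambda x,y:o(x,y,200,130); d=lambda x,y:o(x,y,180,120)
P=lambda n,a:print(n,np.round(a,1))
print("plane-z checks")
for n,c in(("s",S),("d",D)):
    X=cloud(c); im=cv2.cvtColor(c[0],cv2.COLOR_RGB2HSV)
    # scraper top: brown, z 52..66
    p=(s if n=="s" else d)(*((412,80) if n=="s" else (123,150)))
    ctr=at_d(c,p);P(n+" scr seed",ctr)
    M=(abs(X[...,2]-60)<5)&(np.hypot(X[...,0]-ctr[0],X[...,1]-ctr[1])<70)
    Q=X[M];Q=Q[:,:]
    nl,lab,st,ce=cv2.connectedComponentsWithStats(M.astype(np.uint8)); l=lab[int(p[1]),int(p[0])]
    Q=X[lab==l]; r=cv2.minAreaRect(Q[:,:2].astype(np.float32)); print(r,len(Q),np.median(Q[:,2]))
    # bed inliers
    M=(abs(X[...,2]-30)<2.5)
    nl,lab,st,ce=cv2.connectedComponentsWithStats(M.astype(np.uint8)); p=(s if n=="s" else d)(*((400,330) if n=="s" else (330,220)))
    Q=X[lab==lab[int(p[1]),int(p[0])]];print("bed",len(Q),Q.mean(0).round(1),cv2.minAreaRect(Q[:,:2].astype(np.float32)))
for n,c,f,L in (("scene",S,s,dict(scrA=(355,98,60),scrB=(467,78,60),lip0=(318,318,38),lip1=(523,203,38),fen0=(372,490,60),fen1=(660,312,60),end0=(622,128,60),end1=(763,253,60),stopA=(315,380,52),stopB=(380,460,52),knobtop=(28,353,110),)),
 ("side",D,d,dict(scrC=(107,126,60),scrD=(137,126,60),scrE=(143,190,60),scrF=(110,190,60),lip0=(376,282,38),lip1=(274,138,38),fen0=(565,250,60),fen1=(412,70,60),end0=(221,47,60),end1=(373,8,60),stopA=(457,272,52),stopB=(548,246,52),knobtop=(462,402,110)))):
    for k,(x,y,z) in L.items(): P(n+" "+k,at_z(c,f(x,y),z))
P("hub s",at_d(S,s(212,425)));P("hub d",at_d(D,d(507,330)))
for p in((490,272),(474,310),(455,345),(422,379)):P("off s",at_z(S,s(*p),38))
for p in((350,163),(386,180),(420,197),(452,220)):P("off d",at_z(D,d(*p),38))
E
```

```text
plane-z checks
s scr seed [443.9 180.   59.6]
((437.6238098144531, 184.40841674804688), (88.89043426513672, 29.481773376464844), 70.85746765136719) 191 58.59744992624019
bed 2307 [630.3  68.6  29.4] ((609.6727294921875, 52.06580352783203), (170.0531005859375, 279.92279052734375), 1.0479649305343628)
d scr seed [439.7 194.4  61. ]
((436.8872375488281, 186.23220825195312), (94.8031997680664, 26.713754653930664), 72.45103454589844) 153 59.26780905329201
bed 193190 [592.7 172.    9.7] ((626.6619873046875, 672.90771484375), (1768.1405029296875, 3213.025146484375), 0.8745598196983337)
scene scrA [436.1 130.7  60. ]
scene scrB [465.5 217.5  60. ]
scene lip0 [579.4  -1.   38. ]
scene lip1 [575.3 187.9  38. ]
scene fen0 [717.4 -55.8  60. ]
scene fen1 [712.8 191.   60. ]
scene end0 [570.4 284.4  60. ]
scene end1 [714.  288.1  60. ]
scene stopA [627.4 -37.2  52. ]
scene stopB [699.7 -35.9  52. ]
scene knobtop [ 542.9 -201.7  110. ]
side scrC [438.5 230.1  60. ]
side scrD [461.  219.6  60. ]
side scrE [437.6 142.6  60. ]
side scrF [413.7 153.7  60. ]
side lip0 [570.7  -9.2  38. ]
side lip1 [567.6 182.2  38. ]
side fen0 [707.1 -58.3  60. ]
side fen1 [699.9 191.   60. ]
side end0 [564.4 289.6  60. ]
side end1 [707.9 285.2  60. ]
side stopA [625.2 -38.1  52. ]
side stopB [702.2 -41.7  52. ]
side knobtop [ 540.8 -203.6  110. ]
hub s [ 625.4 -116.9   62.7]
hub d [ 625.2 -116.8   62. ]
off s [612.5 126.6  38. ]
off s [632.6  96.1  38. ]
off s [648.9  66.5  38. ]
off s [658.9  30.4  38. ]
off d [611.7 126.4  38. ]
off d [629.4  94.9  38. ]
off d [645.3  64.6  38. ]
off d [656.1  29.3  38. ]
```

```bash
python3 - <<'E'
from h import *
import cell; print([n for n in dir(cell) if n[0]!='_'], getattr(cell,"grip_point_offset",None), camera_model("wrist")["hand_eye"])
X=cloud(load("s0")); o=lambda x,y:(int(x/4+200),int(y/4+130))
for n,p in dict(prof1=(180,100),prof2=(226,80),prof3=(204,90),prof4=(214,105),turqL=(248,42),turqR=(322,34),smallA=(518,10),red=(380,5),fixL=(45,440),fixc=(268,285)).items():
    u,v=o(*p); print(n,X[v,u].round(0))
E
```

```text
['PlanningError', 'camera_model', 'get_image', 'grip_point_offset', 'read_state', 'sign_off'] 18.700000000000003 [[-1.64725464e-04 -9.61447541e-01 -2.74988361e-01  7.03348529e+01]
 [ 9.99999983e-01 -1.37257038e-04 -1.19132386e-04 -3.75675876e-01]
 [ 7.67954516e-05 -2.74988376e-01  9.61447548e-01 -1.41480178e+02]
 [ 0.00000000e+00  0.00000000e+00  0.00000000e+00  1.00000000e+00]]
prof1 [393.   1.  91.]
prof2 [392.  40.  90.]
prof3 [391.  23.  90.]
prof4 [410.  18.  92.]
turqL [326. 105.  43.]
turqR [350. 160.  43.]
smallA [406. 323.  33.]
red [342. 227.  35.]
fixL [ 559. -208.   27.]
fixc [532. -10.  28.]
```

>>> {"name": "move_arm", "arguments": {
  "motion": [
    {"hand": 0.2, "travel": [0.9, -1, 0], "spin": -1},
    {"hand": 0.2, "travel": [0.9, -1, 0], "spin": -1},
    {"hand": 0.2, "travel": [0.9, -1, 0], "spin": -1},
    {"hand": 0.2, "travel": [0.9, -1, 0], "spin": -1},
    {"hand": 0.2, "travel": [0.9, -1, 0], "spin": -1}
  ]
}}

```text
t: 0.65
position: [312.4, 508.7, 229.2]
ee_rot: [0.418, 0.909, -0.001, -0.001]
ft_force: [0.7, -0.3, -0.1]
gripper_width: 51.3
```

>>> {"name": "move_arm", "arguments": {
  "motion": [
    {"hand": 0.2, "travel": [0.5, -1, 0], "spin": -1},
    {"hand": 0.2, "travel": [0.5, -1, 0], "spin": -1},
    {"hand": 0.2, "travel": [0.5, -1, 0], "spin": -1},
    {"hand": 0.2, "travel": [0.5, -1, 0], "spin": -1},
    {"hand": 0.2, "travel": [0.5, -1, 0], "spin": -1}
  ]
}}

```text
t: 1.15
position: [364.8, 403.7, 228.2]
ee_rot: [0.638, 0.77, -0.002, -0.001]
ft_force: [-0.3, 0.1, 0.2]
gripper_width: 51.0
```

>>> {"name": "move_arm", "arguments": {
  "motion": [
    {"hand": 0.2, "travel": [0.34, -1, 0], "spin": -1},
    {"hand": 0.2, "travel": [0.34, -1, 0], "spin": -1},
    {"hand": 0.2, "travel": [0.34, -1, 0], "spin": -1},
    {"hand": 0.2, "travel": [0.34, -1, 0], "spin": -1},
    {"hand": 0.2, "travel": [0.34, -1, 0], "spin": -1}
  ]
}}

```text
t: 1.65
position: [399.8, 298.9, 227.6]
ee_rot: [0.815, 0.579, -0.002, -0.001]
ft_force: [0.4, -0.2, 0.3]
gripper_width: 51.6
```

>>> {"name": "move_arm", "arguments": {
  "motion": [
    {"hand": 0.2, "travel": [0.34, -1, 0], "spin": 0},
    {"hand": 0.2, "travel": [0.34, -1, 0], "spin": 0},
    {"hand": 0.2, "travel": [0.34, -1, 0], "spin": 0},
    {"hand": 0.2, "travel": [0.34, -0.9, 0], "spin": 0},
    {"hand": 0.2, "travel": [0.3, -0.6, 0], "spin": 0}
  ]
}}

```text
t: 2.15
position: [433.4, 204.0, 227.2]
ee_rot: [0.817, 0.577, -0.003, -0.001]
ft_force: [-0.3, 0.6, -0.4]
gripper_width: 51.5
```

```bash
python3 - <<'E'
from h import *
snap("wrist","w1"); print(read_state()["position"],read_state()["ee_rot"])
c=load("w1");X=cloud(c)
M=(abs(X[...,2]-60)<6)&(np.hypot(X[...,0]-438,X[...,1]-186)<60)
print(cv2.minAreaRect(X[M][:,:2].astype(np.float32)),M.sum(),np.median(X[M][:,2]))
cv2.imwrite("pics/w1.png",c[0][:,:,::-1])
E
```

```text
[434.19863046 203.03973625 227.25757838] [ 0.81662334  0.57716441 -0.00248875 -0.00117325]
((435.1824035644531, 187.7021484375), (88.88955688476562, 27.194313049316406), 71.51859283447266) 1979 58.76592727651217
```

View pics/w1.png

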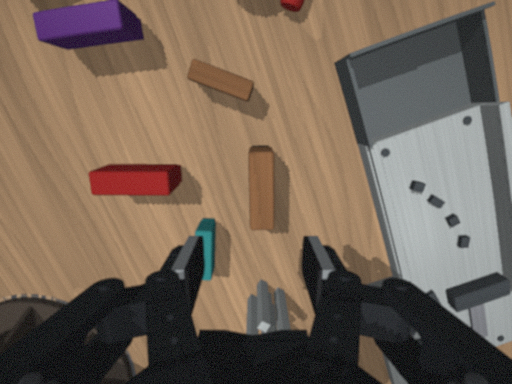

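The wrist view shows the scraper at (261,188), lined up with the jaws and with free space on both sides. Descending.

>>> {"name": "move_arm", "arguments": {
  "motion": [
    {"hand": 0.2, "travel": [0.1, -0.4, -1], "spin": 0.17},
    {"hand": 0.2, "travel": [0.03, -0.4, -1], "spin": 0},
    {"hand": 0.2, "travel": [0, 0, -1], "spin": 0},
    {"hand": 0.2, "travel": [0, 0, -1], "spin": 0},
    {"hand": 0.2, "travel": [0, 0, -1], "spin": 0}
  ]
}}

```text
t: 2.7
position: [439.8, 187.5, 126.6]
ee_rot: [0.812, 0.583, 0.001, -0.0]
ft_force: [-0.3, 0.5, -0.6]
gripper_width: 51.2
```

>>> {"name": "move_arm", "arguments": {
  "motion": [
    {"hand": 0.2, "travel": [0, 0, -1], "spin": 0},
    {"hand": 0.2, "travel": [0, 0, -1], "spin": 0},
    {"hand": 0.2, "travel": [0, 0, -0.5], "spin": 0},
    {"hand": 0.2, "travel": [0, 0, 0], "spin": 0},
    {"hand": 0.2, "travel": [0, 0, 0], "spin": 0}
  ]
}}

```text
t: 3.2
position: [438.8, 188.5, 72.8]
ee_rot: [0.812, 0.584, -0.001, -0.001]
ft_force: [-0.6, -0.2, 0.0]
gripper_width: 51.5
```

>>> {"name": "move_arm", "arguments": {
  "motion": [
    {"hand": 0.2, "travel": [-0.1, -0.1, -1], "spin": 0},
    {"hand": 0.2, "travel": [0, 0, -0.9], "spin": 0},
    {"hand": 0.2, "travel": [0, 0, -0.4], "spin": 0},
    {"hand": 0.2, "travel": [0, 0, 0], "spin": 0},
    {"hand": -1, "travel": [0, 0, 0], "spin": 0}
  ],
  "newtons": 60
}}

```text
t: 3.7
position: [440.1, 187.9, 29.8]
ee_rot: [0.812, 0.584, 0.003, -0.0]
ft_force: [0.5, -0.1, 0.2]
gripper_width: 37.9
```

>>> {"name": "move_arm", "arguments": {
  "motion": [
    {"hand": -1, "travel": [0, 0, 0], "spin": 0},
    {"hand": -1, "travel": [0, 0, 0], "spin": 0},
    {"hand": -1, "travel": [0, 0, 0], "spin": 0},
    {"hand": -1, "travel": [0, 0, 0], "spin": 0},
    {"hand": -1, "travel": [0, 0, 0], "spin": 0}
  ]
}}

```text
t: 4.2
position: [441.5, 188.5, 32.4]
ee_rot: [0.812, 0.584, 0.004, 0.0]
ft_force: [-0.2, 0.9, -0.8]
gripper_width: 27.1
```

>>> {"name": "move_arm", "arguments": {
  "motion": [
    {"hand": -1, "travel": [0, 0, 1], "spin": 0},
    {"hand": -1, "travel": [0, 0, 1], "spin": 0},
    {"hand": -1, "travel": [0, 0, 1], "spin": 0},
    {"hand": -1, "travel": [0, 0, 1], "spin": 0},
    {"hand": -1, "travel": [0, 0, 1], "spin": 0}
  ]
}}

```text
t: 4.7
position: [438.9, 187.5, 133.3]
ee_rot: [0.812, 0.584, 0.001, -0.0]
ft_force: [0.4, 0.2, -1.6]
gripper_width: 26.9
```

>>> {"name": "move_arm", "arguments": {
  "motion": [
    {"hand": -1, "travel": [0.8, -0.8, 0.4], "spin": -1},
    {"hand": -1, "travel": [0.8, -0.8, 0], "spin": -1},
    {"hand": -1, "travel": [0.8, -0.8, 0], "spin": -1},
    {"hand": -1, "travel": [0.8, -0.8, 0], "spin": -1},
    {"hand": -1, "travel": [0.8, -0.8, 0], "spin": -1}
  ]
}}

```text
t: 5.2
position: [520.5, 106.6, 145.2]
ee_rot: [0.933, 0.359, 0.003, 0.0]
ft_force: [-0.0, -0.2, -0.7]
gripper_width: 27.1
```

>>> {"name": "move_arm", "arguments": {
  "motion": [
    {"hand": -1, "travel": [0.8, -0.8, 0], "spin": -1},
    {"hand": -1, "travel": [0.8, -0.8, 0], "spin": -1},
    {"hand": -1, "travel": [0.8, -0.8, 0], "spin": -1},
    {"hand": -1, "travel": [0.8, -0.8, 0], "spin": -1},
    {"hand": -1, "travel": [0.8, -0.8, 0], "spin": -1}
  ]
}}

```text
t: 5.7
position: [602.5, 22.7, 144.6]
ee_rot: [0.994, 0.106, 0.002, 0.001]
ft_force: [0.2, 0.5, -1.1]
gripper_width: 27.0
```

```bash
python3 - <<'E'
from h import *
for i in range(3):
  s=read_state(); print(s["position"].round(1),s["ee_rot"].round(3),s["ft_force"].round(1),s["gripper_width"])
snap("wrist","w2");c=load("w2"); cv2.imwrite("pics/w2.png",cv2.resize(c[0][:,:,::-1],(800,600),interpolation=cv2.INTER_CUBIC))
E
```

```text
[602.5  22.7 144.6] [0.994 0.106 0.002 0.001] [ 0.2  0.5 -1.1] 27.04751361669003
[602.5  22.7 144.6] [0.994 0.106 0.002 0.001] [ 0.2  0.5 -1.1] 27.04751361669003
[602.5  22.7 144.6] [0.994 0.106 0.002 0.001] [ 0.2  0.5 -1.1] 27.04751361669003
```

View pics/w2.png

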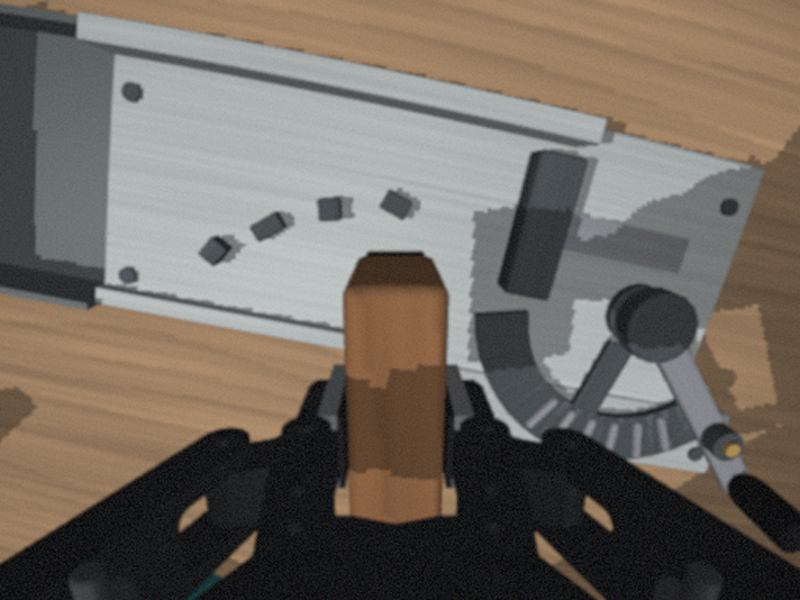

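The wrist view shows four offcuts at (215,250), (270,226), (331,208) and (398,204). The fence inner edge runs from (115,50) to (600,140), the bed's end is at x≈110, the stop is at (545,225), the hub at (655,325), and ribs run from (540,413) to (665,432). I'll measure from this.

```bash
python3 - <<'E'
from h import *
c=load("w2"); f=lambda x,y:((x+.5)*.64-.5,(y+.5)*.64-.5)
for n,(x,y,z) in dict(fenceInBot0=(118,56,30),fenceInBot1=(590,145,30),bedend0=(113,60,30),bedend1=(106,285,30),lipin0=(110,288,38),lipin1=(335,327,38),stopTopFront0=(532,152,52),stopTopFront1=(502,285,52),off1=(215,248,38),off2=(268,226,38),off3=(329,208,38),off4=(397,203,38)).items():
    print(n,at_z(c,f(x,y),z).round(1),at_d(c,f(x,y)).round(1))
for n,p in dict(hub=(662,320),knob=(745,490),quad=(500,350),yel=(733,449),r=(567,420)).items(): print(n,at_d(c,f(*p)).round(1))
i=c[0][235:325,285:425,::-1]; cv2.imwrite("pics/w2r.png",cv2.resize(i,(784,504),interpolation=cv2.INTER_CUBIC))
E
```

```text
fenceInBot0 [701.1 190.8  30. ] [701.3 191.5  28.7]
fenceInBot1 [709.  -61.6  30. ] [706.3 -54.5  48.2]
bedend0 [698.7 193.3  30. ] [701.7 209.2   3.8]
bedend1 [576.5 189.9  30. ] [576.9 189.2  31.1]
lipin0 [578.1 182.7  38. ] [576.7 184.9  34.3]
lipin1 [582.3  53.2  38. ] [578.9  53.8  28.3]
stopTopFront0 [696.1 -25.9  52. ] [698.3 -31.2  32.5]
stopTopFront1 [628.5 -29.4  52. ] [626.9 -32.   43. ]
off1 [613.2 125.6  38. ] [613.5 125.2  39.2]
off2 [631.   98.6  38. ] [630.9  98.9  36.9]
off3 [647.2  68.   38. ] [647.3  67.9  38.9]
off4 [657.3  33.2  38. ] [657.3  33.2  38.5]
hub [ 629.8 -115.3   60.5]
knob [ 546.9 -193.4   74.4]
quad [588.8 -42.4  39.2]
yel [ 570.4 -174.9   73.6]
r [554.8 -93.5  42.5]
```

View pics/w2r.png

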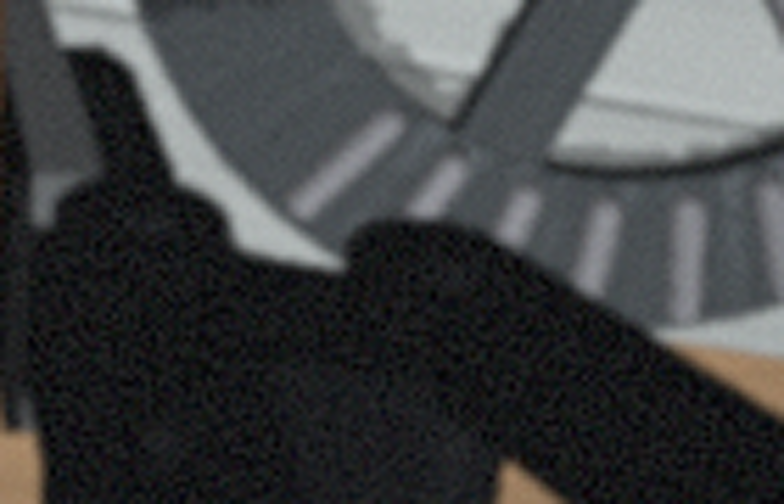

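```bash
python3 - <<'E'
from h import *
from scipy.optimize import least_squares
c=load("w2"); f=lambda x,y:((x+.5)/5.6-.5+285,(y+.5)/5.6-.5+235)
L=[((770,190),(780,270)),((687,205),(685,315)),((608,205),(590,285)),((522,195),(512,240)),((458,165),(425,210)),((400,120),(302,210))]
for z in (40,43):
    pts=[[at_z(c,f(*p),z)[:2] for p in l] for l in L]
    A=[at_d(c,f(*l[1]))[2].round(1) for l in L]
    def res(v):
        r=[]
        for k,l in enumerate(pts,1):
            a=v[2]+np.deg2rad(12*(4-k)+6)
            for p in l: r.append(np.dot(p-v[:2],[-np.sin(a),np.cos(a)]))
        return np.r_[r]
    prior=np.array([625.5,-116.8])
    s=least_squares(lambda v:np.r_[res(v),(v[:2]-prior)/1.5],[625,-117,np.pi])
    s2=least_squares(res,[625,-117,np.pi])
    print(z,A,s.x[:2],np.rad2deg(s.x[2]),res(s.x).round(1)); print(s2.x[:2],np.rad2deg(s2.x[2]),res(s2.x).round(1))
    print([np.hypot(*(p-s.x[:2])).round(0) for l in pts for p in l])
E
```

```text
40 [np.float64(42.2), np.float64(42.1), np.float64(41.2), np.float64(42.2), np.float64(42.9), np.float64(41.7)] [ 624.18175471 -116.61774014] 169.02119344427607 [-0.  -0.8 -0.3  0.3  0.   0.5 -1.2  0.8  0.   0.   0.4  0.1]
[ 623.7445609  -116.07468884] 169.40731690847693 [ 0.2 -0.7 -0.1  0.3  0.1  0.5 -1.1  0.8 -0.  -0.1  0.2 -0.2]
[np.float64(69.0), np.float64(85.0), np.float64(68.0), np.float64(90.0), np.float64(68.0), np.float64(84.0), np.float64(69.0), np.float64(77.0), np.float64(68.0), np.float64(78.0), np.float64(67.0), np.float64(90.0)]
43 [np.float64(42.2), np.float64(42.1), np.float64(41.2), np.float64(42.2), np.float64(42.9), np.float64(41.7)] [ 624.63754044 -116.02207934] 168.12095035440908 [-0.  -0.5 -0.4  0.5 -0.2  0.5 -1.4  0.7 -0.2 -0.   0.3  0.3]
[ 624.30753914 -114.20608809] 169.40731690737366 [ 0.2 -0.7 -0.1  0.3  0.1  0.5 -1.1  0.8 -0.  -0.1  0.2 -0.2]
[np.float64(67.0), np.float64(84.0), np.float64(67.0), np.float64(89.0), np.float64(67.0), np.float64(82.0), np.float64(68.0), np.float64(76.0), np.float64(68.0), np.float64(77.0), np.float64(67.0), np.float64(89.0)]
```

>>> {"name": "move_arm", "arguments": {
  "motion": [
    {"hand": -1, "travel": [0.8, -0.6, 0], "spin": -0.9},
    {"hand": -1, "travel": [0.8, -0.6, 0], "spin": -0.9},
    {"hand": -1, "travel": [0.5, -0.2, -0.3], "spin": 0},
    {"hand": -1, "travel": [0, 0, -1], "spin": 0},
    {"hand": -1, "travel": [0, 0, -0.8], "spin": 0}
  ]
}}

```text
t: 6.25
position: [649.8, -9.5, 102.1]
ee_rot: [1.0, 0.011, 0.004, 0.002]
ft_force: [-0.7, 1.1, -1.7]
gripper_width: 27.0
```

>>> {"name": "move_arm", "arguments": {
  "motion": [
    {"hand": -1, "travel": [0, 0, -0.3], "spin": 0},
    {"hand": -1, "travel": [0, 0, 0], "spin": 0},
    {"hand": -1, "travel": [0, 0, 0], "spin": 0},
    {"hand": -1, "travel": [0, 0, 0], "spin": 0},
    {"hand": -1, "travel": [0, 0, 0], "spin": 0}
  ]
}}

```text
t: 6.75
position: [648.0, -8.2, 94.2]
ee_rot: [1.0, 0.015, 0.002, 0.002]
ft_force: [0.3, -0.4, -1.2]
gripper_width: 26.9
```

>>> {"name": "move_arm", "arguments": {
  "motion": [
    {"hand": -1, "travel": [-0.2, 0.1, -0.7], "spin": 0},
    {"hand": -1, "travel": [0, 0, -0.5], "spin": 0},
    {"hand": -1, "travel": [0, 0, 0], "spin": 0},
    {"hand": -1, "travel": [0, 0, 0], "spin": 0},
    {"hand": -1, "travel": [0, 0, 0], "spin": 0}
  ]
}}

```text
t: 7.25
position: [645.9, -6.1, 72.1]
ee_rot: [1.0, 0.015, 0.004, 0.002]
ft_force: [-0.1, -0.1, -1.1]
gripper_width: 27.6
```

```bash
python3 - <<'E'
from h import *
s=read_state(); print(s["position"],s["ft_force"])
snap("side","d1");snap("scene","s1")
a=load("d1")[0][115:215,200:340,::-1];b=load("s1")[0][130:230,240:380,::-1]
cv2.imwrite("pics/m1.png",cv2.resize(np.hstack([a,b]),(800,286),interpolation=cv2.INTER_CUBIC))
E
```

```text
[645.88189376  -6.14345344  72.1452855 ] [-0.11701875 -0.12593458 -1.10414913]
```

View pics/m1.png

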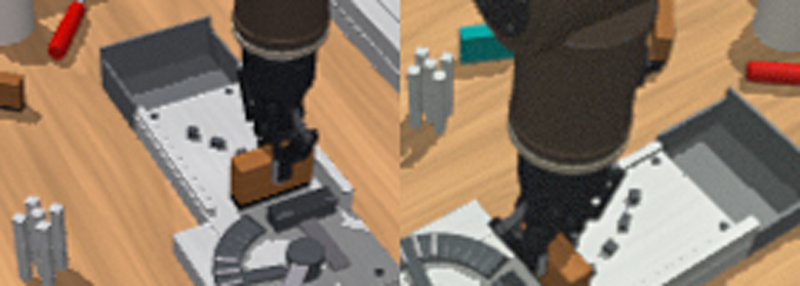

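The block is hovering in the lane between the stop and the offcuts. Lowering gently to contact.

>>> {"name": "move_arm", "arguments": {
  "motion": [
    {"hand": -1, "travel": [0, 0, -0.2], "spin": 0},
    {"hand": -1, "travel": [0, 0, -0.1], "spin": 0},
    {"hand": -1, "travel": [0, 0, 0], "spin": 0},
    {"hand": -1, "travel": [0, 0, 0], "spin": 0},
    {"hand": -1, "travel": [0, 0, 0], "spin": 0}
  ]
}}

```text
t: 7.85
position: [646.4, -6.3, 66.2]
ee_rot: [1.0, 0.015, 0.005, 0.002]
ft_force: [0.8, -0.5, -1.7]
gripper_width: 27.0
```

>>> {"name": "move_arm", "arguments": {
  "motion": [
    {"hand": -1, "travel": [0, 0, -0.1], "spin": 0},
    {"hand": -1, "travel": [0, 0, 0], "spin": 0},
    {"hand": -1, "travel": [0, 0, 0], "spin": 0},
    {"hand": -1, "travel": [0, 0, 0], "spin": 0},
    {"hand": -1, "travel": [0, 0, 0], "spin": 0}
  ]
}}

```text
t: 8.35
position: [646.4, -6.3, 64.1]
ee_rot: [1.0, 0.015, 0.005, 0.002]
ft_force: [0.6, 1.1, -1.5]
gripper_width: 27.3
```

>>> {"name": "move_arm", "arguments": {
  "motion": [
    {"hand": -1, "travel": [0, 0, -0.1], "spin": 0},
    {"hand": -1, "travel": [0, 0, 0], "spin": 0},
    {"hand": -1, "travel": [0, 0, 0], "spin": 0},
    {"hand": -1, "travel": [0, 0, 0], "spin": 0},
    {"hand": -1, "travel": [0, 0, 0], "spin": 0}
  ]
}}

```text
t: 8.85
position: [646.4, -6.3, 62.0]
ee_rot: [1.0, 0.015, 0.005, 0.002]
ft_force: [0.2, -0.1, -1.2]
gripper_width: 27.3
```

>>> {"name": "move_arm", "arguments": {
  "motion": [
    {"hand": -1, "travel": [0, 0, -0.06], "spin": 0},
    {"hand": -1, "travel": [0, 0, 0], "spin": 0},
    {"hand": -1, "travel": [0, 0, 0], "spin": 0},
    {"hand": -1, "travel": [0, 0, 0], "spin": 0},
    {"hand": -1, "travel": [0, 0, 0], "spin": 0}
  ]
}}

```text
t: 9.35
position: [646.5, -6.3, 60.8]
ee_rot: [1.0, 0.015, 0.005, 0.002]
ft_force: [0.1, 0.2, -0.6]
gripper_width: 27.6
```

>>> {"name": "move_arm", "arguments": {
  "motion": [
    {"hand": -1, "travel": [0, 0, -0.06], "spin": 0},
    {"hand": -1, "travel": [0, 0, 0], "spin": 0},
    {"hand": -1, "travel": [0, 0, 0], "spin": 0},
    {"hand": -1, "travel": [0, 0, 0], "spin": 0},
    {"hand": -1, "travel": [0, 0, 0], "spin": 0}
  ]
}}

```text
t: 9.85
position: [646.8, -6.3, 60.8]
ee_rot: [1.0, 0.015, 0.006, 0.002]
ft_force: [0.5, -0.2, -0.6]
gripper_width: 27.3
```

>>> {"name": "move_arm", "arguments": {
  "motion": [
    {"hand": -1, "travel": [0, 0.3, 0.02], "spin": 0},
    {"hand": -1, "travel": [-0.02, 0.5, 0], "spin": 0},
    {"hand": -1, "travel": [-0.02, 0.5, 0], "spin": 0},
    {"hand": -1, "travel": [-0.02, 0.5, 0], "spin": 0},
    {"hand": -1, "travel": [-0.02, 0.5, 0], "spin": 0}
  ]
}}

```text
t: 10.35
position: [644.8, 42.9, 60.8]
ee_rot: [1.0, 0.015, 0.005, 0.002]
ft_force: [-0.0, 0.4, -1.3]
gripper_width: 27.3
```

>>> {"name": "move_arm", "arguments": {
  "motion": [
    {"hand": -1, "travel": [-0.02, 0.5, 0], "spin": 0},
    {"hand": -1, "travel": [-0.02, 0.5, 0], "spin": 0},
    {"hand": -1, "travel": [-0.02, 0.5, 0], "spin": 0},
    {"hand": -1, "travel": [-0.02, 0.5, 0], "spin": 0},
    {"hand": -1, "travel": [-0.02, 0.5, 0], "spin": 0}
  ]
}}

```text
t: 10.85
position: [642.5, 98.4, 60.8]
ee_rot: [1.0, 0.015, 0.005, 0.002]
ft_force: [-0.5, 0.1, -0.8]
gripper_width: 27.3
```

>>> {"name": "move_arm", "arguments": {
  "motion": [
    {"hand": -1, "travel": [-0.02, 0.5, 0], "spin": 0},
    {"hand": -1, "travel": [-0.02, 0.5, 0], "spin": 0},
    {"hand": -1, "travel": [-0.02, 0.5, 0], "spin": 0},
    {"hand": -1, "travel": [-0.02, 0.5, 0], "spin": 0},
    {"hand": -1, "travel": [-0.02, 0.5, 0], "spin": 0}
  ]
}}

```text
t: 11.35
position: [640.2, 152.9, 60.9]
ee_rot: [1.0, 0.015, 0.005, 0.002]
ft_force: [-0.2, -0.6, -0.4]
gripper_width: 26.9
```

>>> {"name": "move_arm", "arguments": {
  "motion": [
    {"hand": -1, "travel": [-0.02, 0.5, 0], "spin": 0},
    {"hand": -1, "travel": [-0.02, 0.5, 0], "spin": 0},
    {"hand": -1, "travel": [-0.02, 0.5, 0], "spin": 0},
    {"hand": -1, "travel": [0, 0.2, 0], "spin": 0},
    {"hand": -1, "travel": [0, 0, 0], "spin": 0}
  ]
}}

```text
t: 11.85
position: [638.8, 191.6, 60.8]
ee_rot: [1.0, 0.016, 0.005, 0.002]
ft_force: [0.1, 0.1, -0.2]
gripper_width: 26.9
```

```bash
python3 - <<'E'
from h import *
s=read_state(); print(s["position"],s["ft_force"])
snap("side","d2");snap("scene","s2")
a=load("d2")[0][105:205,200:340,::-1];b=load("s2")[0][130:230,270:410,::-1]
cv2.imwrite("pics/m2.png",cv2.resize(np.hstack([a,b]),(800,286),interpolation=cv2.INTER_CUBIC))
E
```

```text
[638.8072669  191.60133924  60.79370255] [ 0.06358576  0.06296947 -0.15994134]
```

View pics/m2.png

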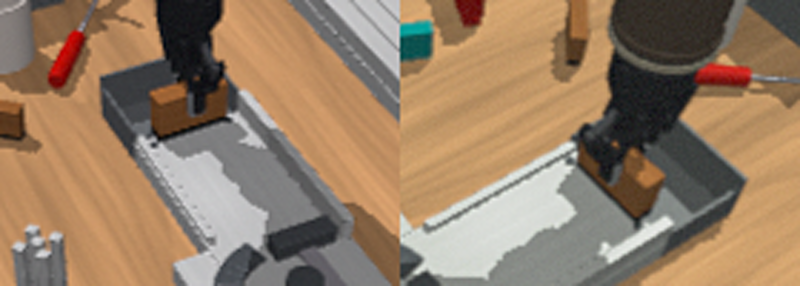

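The bed behind the block looks clear. Lifting the block and carrying it to free bench at about (455,150).

>>> {"name": "move_arm", "arguments": {
  "motion": [
    {"hand": -1, "travel": [0, 0, 0.6], "spin": 0},
    {"hand": -1, "travel": [0, 0, 1], "spin": 0},
    {"hand": -1, "travel": [0, 0, 1], "spin": 0},
    {"hand": -1, "travel": [0, 0, 1], "spin": 0},
    {"hand": -1, "travel": [-0.5, 0, 0.5], "spin": 0}
  ]
}}

```text
t: 12.45
position: [628.4, 188.2, 146.8]
ee_rot: [1.0, 0.014, 0.004, 0.002]
ft_force: [0.2, 0.4, -1.2]
gripper_width: 27.0
```

>>> {"name": "move_arm", "arguments": {
  "motion": [
    {"hand": -1, "travel": [-1, -0.2, 0], "spin": 0},
    {"hand": -1, "travel": [-1, -0.2, 0], "spin": 0},
    {"hand": -1, "travel": [-1, -0.2, 0], "spin": 0},
    {"hand": -1, "travel": [-1, -0.2, 0], "spin": 0},
    {"hand": -1, "travel": [-1, -0.2, 0], "spin": 0}
  ]
}}

```text
t: 12.95
position: [523.6, 166.3, 150.7]
ee_rot: [1.0, 0.013, 0.006, 0.002]
ft_force: [0.4, 0.4, -1.9]
gripper_width: 27.2
```

```bash
python3 - <<'E'
from h import *
s=read_state(); print(s["position"],s["ee_rot"])
snap("side","d3");snap("scene","s3");snap("wrist","w3")
c=load("s3"); p=proj(c,[[640,235,20],[640,80,30]]);print(p,proj(load("d3"),[[640,235,20]]),proj(load("w3"),[[640,235,20]]))
x,y=p[0].astype(int); a=c[0][y-40:y+40,x-50:x+50,::-1]
q=proj(load("d3"),[[640,235,20]])[0].astype(int);b=load("d3")[0][q[1]-40:q[1]+40,q[0]-50:q[0]+50,::-1]
w=cv2.resize(load("w3")[0][:,:,::-1],(400,300))
t=cv2.resize(np.hstack([a,b]),(800,320),interpolation=cv2.INTER_CUBIC)
cv2.imwrite("pics/m3.png",np.vstack([t,np.hstack([w[:280],cv2.resize(c[0][130:235,230:380,::-1],(400,280))])]))
E
```

```text
[523.64903706 166.26226588 150.66511786] [0.99988853 0.01338014 0.0064263  0.00161148]
[[355.51981808 191.8501842 ]
 [314.87115023 213.06206577]] [[261.33464137 143.64015081]] [[175.4032443   53.55102441]]
```

View pics/m3.png

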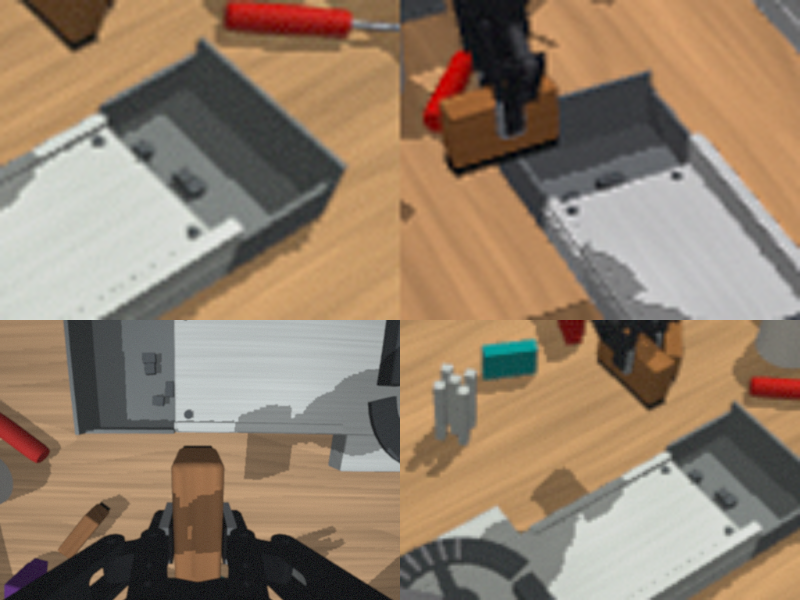

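The wrist view shows four offcuts on the tray floor, two near (151,362) and two near (165,394), and the bed is clear. Now setting the block down.

>>> {"name": "move_arm", "arguments": {
  "motion": [
    {"hand": -1, "travel": [-1, -0.2, 0], "spin": 0},
    {"hand": -1, "travel": [-1, -0.2, 0], "spin": 0},
    {"hand": -1, "travel": [-1, -0.2, 0], "spin": 0},
    {"hand": -1, "travel": [-0.4, -0.2, -0.7], "spin": 0},
    {"hand": -1, "travel": [0, 0, -1], "spin": 0}
  ]
}}

```text
t: 13.6
position: [458.1, 150.5, 119.5]
ee_rot: [1.0, 0.013, 0.011, 0.001]
ft_force: [-0.3, -0.2, -2.1]
gripper_width: 26.7
```

>>> {"name": "move_arm", "arguments": {
  "motion": [
    {"hand": -1, "travel": [0, 0, -1], "spin": 0},
    {"hand": -1, "travel": [0, 0, -1], "spin": 0},
    {"hand": -1, "travel": [0, 0, -0.7], "spin": 0},
    {"hand": -1, "travel": [0, 0, 0], "spin": 0},
    {"hand": -1, "travel": [0, 0, 0], "spin": 0}
  ]
}}

```text
t: 14.1
position: [460.4, 150.5, 63.2]
ee_rot: [1.0, 0.012, 0.012, 0.0]
ft_force: [-0.1, 0.3, -0.5]
gripper_width: 27.1
```

>>> {"name": "move_arm", "arguments": {
  "motion": [
    {"hand": -1, "travel": [0, 0, -0.8], "spin": 0},
    {"hand": -1, "travel": [0, 0, -0.5], "spin": 0},
    {"hand": -1, "travel": [0, 0, 0], "spin": 0},
    {"hand": -1, "travel": [0, 0, 0], "spin": 0},
    {"hand": -1, "travel": [0, 0, 0], "spin": 0}
  ]
}}

```text
t: 14.6
position: [463.4, 151.2, 39.7]
ee_rot: [1.0, 0.012, 0.014, -0.0]
ft_force: [0.8, -0.2, -1.7]
gripper_width: 27.2
```

>>> {"name": "move_arm", "arguments": {
  "motion": [
    {"hand": -1, "travel": [0, 0, -0.1], "spin": 0},
    {"hand": -1, "travel": [0, 0, 0], "spin": 0},
    {"hand": -1, "travel": [0, 0, 0], "spin": 0},
    {"hand": -1, "travel": [0, 0, 0], "spin": 0},
    {"hand": -1, "travel": [0, 0, 0], "spin": 0}
  ]
}}

```text
t: 15.1
position: [464.2, 151.4, 38.9]
ee_rot: [1.0, 0.012, 0.015, -0.001]
ft_force: [0.7, 0.2, -0.8]
gripper_width: 27.1
```

```bash
python3 - <<'E'
from h import *
s=read_state(); print(s["joint_positions"].round(3),s["position"],s["ft_force"],R.from_quat(s["ee_rot"]).as_matrix()[:,2])
E
```

```text
[ 0.258  0.553  2.142 -0.016  0.417  1.819] [464.16527932 151.38353868  38.9192209 ] [ 0.65046767  0.1584592  -0.78848229] [ 0.03041053  0.0014875  -0.99953639]
```

>>> {"name": "move_arm", "arguments": {
  "motion": [
    {"hand": -1, "travel": [0, 0, -0.3], "spin": 0},
    {"hand": -1, "travel": [0, 0, 0], "spin": 0},
    {"hand": -1, "travel": [0, 0, 0], "spin": 0},
    {"hand": -1, "travel": [0, 0, 0], "spin": 0},
    {"hand": -1, "travel": [0, 0, 0], "spin": 0}
  ]
}}

```text
t: 15.6
position: [464.0, 151.4, 32.1]
ee_rot: [1.0, 0.012, 0.015, -0.0]
ft_force: [0.5, 0.7, -0.6]
gripper_width: 27.0
```

>>> {"name": "move_arm", "arguments": {
  "motion": [
    {"hand": -1, "travel": [0, 0, -0.08], "spin": 0},
    {"hand": -1, "travel": [0, 0, 0], "spin": 0},
    {"hand": -1, "travel": [0, 0, 0], "spin": 0},
    {"hand": -1, "travel": [0, 0, 0], "spin": 0},
    {"hand": -1, "travel": [0, 0, 0], "spin": 0}
  ]
}}

```text
t: 16.1
position: [464.6, 151.5, 31.2]
ee_rot: [1.0, 0.012, 0.016, -0.001]
ft_force: [0.1, -0.3, -0.1]
gripper_width: 27.0
```

>>> {"name": "move_arm", "arguments": {
  "motion": [
    {"hand": 0.1, "travel": [0, 0, 0], "spin": 0},
    {"hand": 0.1, "travel": [0, 0, 0], "spin": 0},
    {"hand": 0.1, "travel": [0, 0, 0], "spin": 0},
    {"hand": 0.1, "travel": [0, 0, 0], "spin": 0},
    {"hand": 0.1, "travel": [0, 0, 0], "spin": 0}
  ]
}}

```text
t: 16.6
position: [465.0, 151.6, 31.1]
ee_rot: [1.0, 0.012, 0.016, -0.001]
ft_force: [-0.1, 0.7, -0.9]
gripper_width: 46.9
```

>>> {"name": "move_arm", "arguments": {
  "motion": [
    {"hand": 0.2, "travel": [0, 0, 0.5], "spin": 0},
    {"hand": 0.2, "travel": [0, 0, 1], "spin": 0},
    {"hand": 0.2, "travel": [0, 0, 1], "spin": 0},
    {"hand": 0.2, "travel": [0, 0, 1], "spin": 0},
    {"hand": 0.2, "travel": [0, 0, 1], "spin": 0}
  ]
}}

```text
t: 17.1
position: [462.8, 151.0, 124.2]
ee_rot: [1.0, 0.012, 0.014, -0.0]
ft_force: [0.9, 0.3, 0.5]
gripper_width: 51.2
```

>>> {"name": "move_arm", "arguments": {
  "motion": [
    {"hand": 0.2, "travel": [0, 0, 1], "spin": 0},
    {"hand": 0.2, "travel": [0, 0, 1], "spin": 0},
    {"hand": 0.2, "travel": [0, -0.5, 0.5], "spin": 0},
    {"hand": 0.2, "travel": [0.2, -1, 0], "spin": 0.9},
    {"hand": 0.2, "travel": [0.2, -1, 0], "spin": 0.9}
  ]
}}

```text
t: 17.6
position: [471.4, 100.6, 182.1]
ee_rot: [0.994, 0.106, 0.017, -0.002]
ft_force: [-0.6, 0.1, 0.3]
gripper_width: 51.0
```

>>> {"name": "move_arm", "arguments": {
  "motion": [
    {"hand": 0.2, "travel": [0.2, -1, 0], "spin": 0.9},
    {"hand": 0.2, "travel": [0.2, -1, 0], "spin": 0.9},
    {"hand": 0.2, "travel": [0.2, -1, 0], "spin": 0.9},
    {"hand": 0.2, "travel": [0.2, -1, 0], "spin": 0.9},
    {"hand": 0.2, "travel": [0.2, -1, 0], "spin": 0.9}
  ]
}}

```text
t: 18.1
position: [489.8, -6.3, 183.0]
ee_rot: [0.942, 0.334, 0.016, -0.006]
ft_force: [0.7, 0.5, 0.0]
gripper_width: 51.1
```

>>> {"name": "move_arm", "arguments": {
  "motion": [
    {"hand": 0.2, "travel": [0.2, -1, 0], "spin": 0.9},
    {"hand": 0.2, "travel": [0.2, -1, 0], "spin": 0},
    {"hand": 0.2, "travel": [0.2, -1, 0], "spin": 0},
    {"hand": 0.2, "travel": [0.2, -1, 0], "spin": 0},
    {"hand": 0.2, "travel": [0, 0, 0], "spin": 0}
  ]
}}

```text
t: 18.6
position: [503.9, -94.6, 183.3]
ee_rot: [0.925, 0.379, 0.015, -0.007]
ft_force: [0.5, -0.8, -0.2]
gripper_width: 51.4
```

```bash
python3 - <<'E'
from h import *
s=read_state(); print(s["position"],s["ee_rot"],s["t"])
snap("wrist","w4");snap("scene","s4")
w=load("w4");print(proj(w,[[541.9,-203,110],[624.5,-116.5,60]]))
a=cv2.resize(w[0][:,:,::-1],(533,400)); c=load("s4"); q=proj(c,[[464,150,30]])[0].astype(int);b=c[0][q[1]-50:q[1]+50,q[0]-33:q[0]+33,::-1]
cv2.imwrite("pics/m4.png",np.hstack([a,cv2.resize(b,(264,400),interpolation=cv2.INTER_CUBIC)]))
E
```

```text
[503.90011224 -94.60981264 183.26937799] [ 0.92521872  0.3790846   0.01475023 -0.00689981] 18.6
[[379.81055903 266.05800373]
 [366.47147566 116.30252794]]
```

View pics/m4.png

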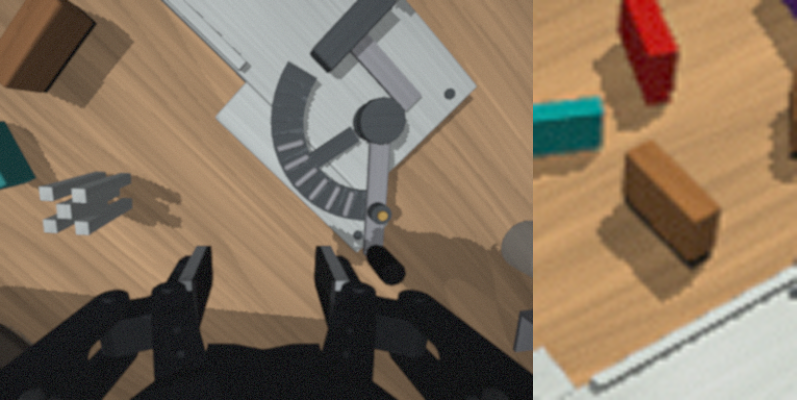

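The block stands upright on open bench. The wrist view shows the hub at (381,121), the knob top at about (393,274) and six ribs from (349,204) to (290,148). I'll refine the rib angles with code.

```bash
python3 - <<'E'
from h import *
from scipy.signal import find_peaks
for f in("w4","w2","s0"):
    c=load(f);g=cv2.cvtColor(c[0],cv2.COLOR_RGB2GRAY).astype(np.float32)
    for pv in ((624.5,-116.5),):
        th=np.deg2rad(np.arange(130,222,.25)); prof=np.zeros((len(th),))
        rr=np.arange(71,84,1.)
        P=np.stack([[[pv[0]+r*np.cos(t),pv[1]+r*np.sin(t),42] for r in rr] for t in th]).reshape(-1,3)
        u=proj(c,P).astype(np.float32)
        v=cv2.remap(g,u[:,0].reshape(len(th),-1),u[:,1].reshape(len(th),-1),cv2.INTER_LINEAR).mean(1)
        pk,_=find_peaks(v,prominence=8,distance=24)
        print(f,np.rad2deg(th[pk]).round(1),v[pk].round(0))
E
```

```text
w4 [141.2 150.5 162.2 174.2 186.2 198.5 210.5] [ 92. 148. 147. 151. 153. 152. 145.]
w2 [150.2 161.8 174.5 186.5 198.8 204.8 211. ] [141. 106.  89. 138. 134.  85. 133.]
s0 [141.2 149.8 163.  175.3 187.5 199.8 212.5] [ 91. 145. 143. 141. 142. 133. 123.]
```

>>> {"name": "move_arm", "arguments": {
  "motion": [
    {"hand": 0.2, "travel": [0.4, -1, 0], "spin": 0},
    {"hand": 0.2, "travel": [0.4, -1, 0], "spin": 0},
    {"hand": 0.2, "travel": [0.4, -1, 0], "spin": 0},
    {"hand": 0.2, "travel": [0.3, -1, 0], "spin": 0},
    {"hand": 0.2, "travel": [0.2, -0.8, 0], "spin": 0}
  ]
}}

```text
t: 19.2
position: [535.2, -186.3, 183.1]
ee_rot: [0.924, 0.382, 0.013, -0.009]
ft_force: [-0.2, 0.6, -0.8]
gripper_width: 51.3
```

>>> {"name": "move_arm", "arguments": {
  "motion": [
    {"hand": 0.2, "travel": [0, 0, 0], "spin": 0},
    {"hand": 0.2, "travel": [0, 0, 0], "spin": 0},
    {"hand": 0.2, "travel": [0, 0, 0], "spin": 0},
    {"hand": 0.2, "travel": [0, 0, 0], "spin": 0},
    {"hand": 0.2, "travel": [0, 0, 0], "spin": 0}
  ]
}}

```text
t: 19.7
position: [534.2, -184.6, 182.9]
ee_rot: [0.924, 0.382, 0.013, -0.01]
ft_force: [-0.2, 0.0, 0.3]
gripper_width: 51.2
```

Ribs 4 and 5 are at 174.3° and 162.3°, so the fourth click position is about 168.5° and rib 1 about 210.7°. Descending over the knob.

>>> {"name": "move_arm", "arguments": {
  "motion": [
    {"hand": 0.2, "travel": [0.4, -0.5, 0], "spin": 0},
    {"hand": 0.2, "travel": [0, -0.4, -0.5], "spin": 0},
    {"hand": 0.2, "travel": [0, 0, -0.5], "spin": 0},
    {"hand": 0.2, "travel": [0, 0, 0], "spin": 0},
    {"hand": 0.2, "travel": [0, 0, 0], "spin": 0}
  ]
}}

```text
t: 20.2
position: [542.8, -203.9, 160.5]
ee_rot: [0.924, 0.382, 0.013, -0.01]
ft_force: [0.1, 0.4, 0.2]
gripper_width: 51.1
```

```bash
python3 - <<'E'
from h import *
s=read_state(); print(s["position"],s["joint_positions"].round(3)); print(R.from_quat(s["ee_rot"]).as_matrix().round(3))
E
```

```text
[ 542.79424814 -203.86300445  160.54224793] [-0.432  0.462  1.835  0.043  0.842  0.326]
[[ 0.708  0.706  0.016]
 [ 0.706 -0.708  0.028]
 [ 0.031 -0.009 -0.999]]
```

>>> {"name": "move_arm", "arguments": {
  "motion": [
    {"hand": 0.2, "travel": [0, 0, -1], "spin": 0},
    {"hand": 0.2, "travel": [0, 0, -1], "spin": 0},
    {"hand": 0.2, "travel": [0, 0, -1], "spin": 0},
    {"hand": 0.2, "travel": [0, 0, -0.8], "spin": 0},
    {"hand": 0.2, "travel": [0, 0, 0], "spin": 0}
  ]
}}

```text
t: 20.7
position: [542.8, -203.6, 82.8]
ee_rot: [0.924, 0.382, 0.013, -0.01]
ft_force: [0.8, 0.9, 0.2]
gripper_width: 51.2
```

>>> {"name": "move_arm", "arguments": {
  "motion": [
    {"hand": 0.2, "travel": [0, 0, 0], "spin": 0},
    {"hand": 0.2, "travel": [0, 0, 0], "spin": 0},
    {"hand": 0.2, "travel": [0, 0, 0], "spin": 0},
    {"hand": 0.2, "travel": [0, 0, 0], "spin": 0},
    {"hand": 0.2, "travel": [0, 0, 0], "spin": 0}
  ]
}}

```text
t: 21.2
position: [544.2, -204.1, 85.9]
ee_rot: [0.924, 0.382, 0.014, -0.008]
ft_force: [-0.4, -0.1, 0.1]
gripper_width: 51.1
```

>>> {"name": "move_arm", "arguments": {
  "motion": [
    {"hand": 0.2, "travel": [-0.1, 0.03, -0.4], "spin": 0},
    {"hand": 0.2, "travel": [0, 0, -0.3], "spin": 0},
    {"hand": 0.2, "travel": [0, 0, 0], "spin": 0},
    {"hand": -1, "travel": [0, 0, 0], "spin": 0},
    {"hand": -1, "travel": [0, 0, 0], "spin": 0}
  ],
  "newtons": 50
}}

```text
t: 21.7
position: [542.0, -203.5, 70.7]
ee_rot: [0.924, 0.382, 0.014, -0.008]
ft_force: [0.2, 0.4, -0.9]
gripper_width: 22.8
```

>>> {"name": "move_arm", "arguments": {
  "motion": [
    {"hand": -1, "travel": [0, 0, 0], "spin": 0},
    {"hand": -1, "travel": [0, 0, 0], "spin": 0},
    {"hand": -1, "travel": [0, 0, 0], "spin": 0},
    {"hand": -1, "travel": [0, 0, 0], "spin": 0},
    {"hand": -1, "travel": [0, 0, 0], "spin": 0}
  ]
}}

```text
t: 22.2
position: [542.1, -203.5, 70.9]
ee_rot: [0.924, 0.382, 0.014, -0.008]
ft_force: [-0.8, -0.4, -0.6]
gripper_width: 20.7
```

>>> {"name": "move_arm", "arguments": {
  "motion": [
    {"hand": -1, "travel": [-0.22, 0.22, 0], "spin": -0.52},
    {"hand": -1, "travel": [-0.21, 0.235, 0], "spin": -0.52},
    {"hand": -1, "travel": [-0.197, 0.245, 0], "spin": -0.52},
    {"hand": -1, "travel": [-0.184, 0.255, 0], "spin": -0.52},
    {"hand": -1, "travel": [0, 0, 0], "spin": 0}
  ]
}}

```text
t: 22.7
position: [528.1, -187.2, 71.0]
ee_rot: [0.96, 0.28, 0.017, -0.003]
ft_force: [1.6, -6.0, -6.0]
gripper_width: 20.3
```

```bash
cat > lev.py <<'E'
from h import *
s=read_state(); M=R.from_quat(s["ee_rot"]).as_matrix(); g=s["position"]-M[:,2]*18.7
d=g[:2]-[624.5,-116.5]; th=np.arctan2(*d[::-1]); F=s["ft_force"]
print("t",s["t"],"g",g.round(1),"r",np.hypot(*d).round(1),"ang",np.rad2deg(th)%360,"F",F.round(1),"Ft(ccw)",(F[:2]@[-np.sin(th),np.cos(th)]).round(1),"tooly",np.rad2deg(np.arctan2(M[1,1],M[0,1])).round(1),s["gripper_width"])
E
python3 lev.py
```

```text
t 22.7 g [ 527.5 -187.5   89.6] r 120.2 ang 216.2083843891487 F [ 1.6 -6.  -6. ] Ft(ccw) 5.7 tooly -57.4 20.31161669532215
```

>>> {"name": "move_arm", "arguments": {
  "motion": [
    {"hand": -1, "travel": [0, 0, 0], "spin": 0},
    {"hand": -1, "travel": [0, 0, 0], "spin": 0},
    {"hand": -1, "travel": [0, 0, 0], "spin": 0},
    {"hand": -1, "travel": [0, 0, 0], "spin": 0},
    {"hand": -1, "travel": [0, 0, 0], "spin": 0}
  ]
}}

```text
t: 23.2
position: [530.3, -190.2, 70.9]
ee_rot: [0.959, 0.284, 0.018, -0.002]
ft_force: [2.0, -5.7, -4.2]
gripper_width: 20.5
```

```bash
python3 lev.py
```

```text
t 23.2 g [ 529.7 -190.4   89.6] r 120.2 ang 217.93983673292328 F [ 2.  -5.7 -4.2] Ft(ccw) 5.7 tooly -57.0 20.452723963511566
```

>>> {"name": "move_arm", "arguments": {
  "motion": [
    {"hand": -1, "travel": [-0.2, 0.28, 0], "spin": -0.45},
    {"hand": -1, "travel": [-0.19, 0.29, 0], "spin": -0.45},
    {"hand": -1, "travel": [-0.17, 0.3, 0], "spin": -0.45},
    {"hand": -1, "travel": [-0.157, 0.307, 0], "spin": -0.45},
    {"hand": -1, "travel": [-0.02, 0.04, 0], "spin": 0}
  ]
}}

```text
t: 23.7
position: [517.5, -169.5, 71.0]
ee_rot: [0.98, 0.197, 0.019, 0.002]
ft_force: [0.3, -6.5, -5.7]
gripper_width: 20.9
```

```bash
python3 lev.py
```

```text
t 23.7 g [ 516.8 -169.6   89.7] r 120.1 ang 206.23989163000294 F [ 0.3 -6.5 -5.7] Ft(ccw) 6.0 tooly -67.3 20.88314391258896
```

>>> {"name": "move_arm", "arguments": {
  "motion": [
    {"hand": -1, "travel": [-0.145, 0.315, 0], "spin": -0.5},
    {"hand": -1, "travel": [-0.127, 0.323, 0], "spin": -0.5},
    {"hand": -1, "travel": [-0.11, 0.33, 0], "spin": -0.5},
    {"hand": -1, "travel": [-0.09, 0.335, 0], "spin": -0.5},
    {"hand": -1, "travel": [-0.01, 0.04, 0], "spin": 0}
  ]
}}

```text
t: 24.2
position: [508.8, -145.2, 70.9]
ee_rot: [0.995, 0.1, 0.019, 0.005]
ft_force: [-1.2, -6.7, -3.6]
gripper_width: 20.5
```

```bash
python3 lev.py
```

```text
t 24.2 g [ 508.  -145.1   89.6] r 119.9 ang 193.7913487420635 F [-1.2 -6.7 -3.6] Ft(ccw) 6.2 tooly -78.6 20.484291835215878
```

>>> {"name": "move_arm", "arguments": {
  "motion": [
    {"hand": -1, "travel": [-0.073, 0.337, 0], "spin": -0.5},
    {"hand": -1, "travel": [-0.054, 0.341, 0], "spin": -0.5},
    {"hand": -1, "travel": [-0.036, 0.343, 0], "spin": -0.5},
    {"hand": -1, "travel": [-0.018, 0.345, 0], "spin": -0.5},
    {"hand": -1, "travel": [0, 0.04, 0], "spin": 0}
  ]
}}

```text
t: 24.7
position: [505.3, -119.3, 70.9]
ee_rot: [1.0, 0.003, 0.017, 0.008]
ft_force: [-2.5, -6.8, -2.2]
gripper_width: 20.6
```

```bash
python3 lev.py
```

```text
t 24.7 g [ 504.7 -119.    89.6] r 119.9 ang 181.18147355969586 F [-2.5 -6.8 -2.2] Ft(ccw) 6.8 tooly -89.7 20.587931290798537
```

>>> {"name": "move_arm", "arguments": {
  "motion": [
    {"hand": -1, "travel": [0, 0.345, 0], "spin": -0.5},
    {"hand": -1, "travel": [0.02, 0.345, 0], "spin": -0.5},
    {"hand": -1, "travel": [0.038, 0.3, 0], "spin": -0.5},
    {"hand": -1, "travel": [0, 0.04, 0], "spin": 0},
    {"hand": -1, "travel": [0, 0.04, 0], "spin": 0}
  ]
}}

```text
t: 25.2
position: [506.4, -99.4, 70.9]
ee_rot: [0.998, -0.066, 0.016, 0.009]
ft_force: [-1.2, -5.9, -1.5]
gripper_width: 20.8
```

```bash
python3 lev.py
```

```text
t 25.2 g [505.9 -99.   89.6] r 119.9 ang 171.62286190778988 F [-1.2 -5.9 -1.5] Ft(ccw) 6.0 tooly -97.6 20.776241858806298
```

>>> {"name": "move_arm", "arguments": {
  "motion": [
    {"hand": -1, "travel": [0.025, 0.17, 0], "spin": -0.3},
    {"hand": -1, "travel": [0.025, 0.15, 0], "spin": -0.2},
    {"hand": -1, "travel": [0.01, 0.05, 0], "spin": 0},
    {"hand": -1, "travel": [0.007, 0.04, 0], "spin": 0},
    {"hand": -1, "travel": [0.007, 0.04, 0], "spin": 0}
  ]
}}

```text
t: 25.7
position: [507.6, -92.5, 70.9]
ee_rot: [0.996, -0.085, 0.015, 0.01]
ft_force: [-2.6, -6.2, -1.0]
gripper_width: 20.8
```

```bash
python3 lev.py; python3 - <<'E'
from h import *
for f in("wrist","scene"): snap(f,"e_"+f)
E
python3 lev.py
```

```text
t 25.7 g [507.1 -92.1  89.6] r 119.9 ang 168.27655286285648 F [-2.6 -6.2 -1. ] Ft(ccw) 6.6 tooly -99.8 20.8390383215526
t 25.8 g [507.1 -92.1  89.6] r 119.9 ang 168.26797727056476 F [-2.4 -6.4 -1.3] Ft(ccw) 6.8 tooly -99.8 20.783856071860267
```

At 168.3° the load is plain spring (6.8 N, expected 6.9), and it holds steady. One last look to check.

```bash
python3 - <<'E'
from h import *
snap("side","e_side"); c=load("e_side")[0][100:240,150:350,::-1]; w=load("e_wrist")[0][:,:,::-1]; s=load("e_scene")[0][110:310,160:460,::-1]
cv2.imwrite("pics/end.png",np.vstack([np.hstack([cv2.resize(w,(400,300)),cv2.resize(s,(400,300),interpolation=cv2.INTER_CUBIC)]),cv2.resize(c,(800,300))[:, :]]))
E
python3 lev.py
```

```text
t 25.85 g [507.1 -92.1  89.6] r 119.9 ang 168.2850336271932 F [-2.8 -6.2 -0.3] Ft(ccw) 6.6 tooly -99.8 20.629393078496847
```

View pics/end.png

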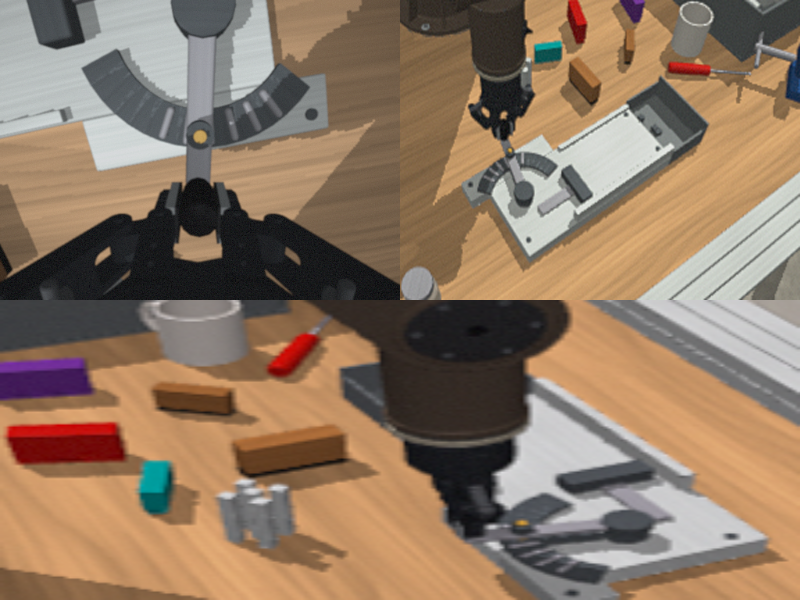

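The final view shows one rib (rib 6) left of the lever and three (3, 2, 1) to its right. Ribs 4 and 5 are hidden under the bar on either side, so the lever is at the fourth click. The bed is clear and the block is standing. Handing in.

```bash
python3 -c "
from cell import *
print(sign_off())"; python3 lev.py
```

```text
the job is handed in; nothing more can be done
None
the job is handed in; nothing more can be done
```

The job is done and handed in at about 26 s, well inside the 72 s limit; the interface gave no verdict.

- **Sweep:** I swept the four offcuts off the bed with the larger brown block. Afterwards the wrist view showed four offcuts in the tray and the bed clear. The fingertips stayed about 20 mm above the offcuts throughout.
- **Block:** It was set down upright on the open bench at about (465, 151) mm, clear of the fixture. This is not where it started.
- **Lever:** I took it by its knob, swung it clockwise over four ribs, and was still holding it when I handed in.
    - **Angle:** The last reading was 168.3°. The fourth click position was about 168.5° (168.3° to 169.4° depending on the view).
    - **Pull:** The steady pull at the knob was 6.6–6.8 N, and the plain spring there should give about 6.9 N.
    - **Picture:** The final picture shows rib 6 on one side of the lever and ribs 1 to 3 on the other, so ribs 4 and 5 are on either side under the bar.

My last lever check came just before hand-in; the one I tried afterwards was refused. The arm did not touch any of the other things on the bench. No check failed. The camera views disagreed by about 1° on the rib angles and 2 mm on positions, which is within the click's margin.

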